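Meter two grinding balls from a feed box

TASK

Draw two steel grinding balls from the feed box that holds the balls (not the one with the filters): pull its bottom slide gate partway out by the black post until two balls have dropped into the side trough and the third, nearest the post, is still in its cell. Then push the gate fully shut and let go.

Things in the scene. Friction and masses are not known exactly. Their poses are not given: they have to be found in the camera images.
- ball_box_gate (a joint): Slide gate of the feed box with the balls, the floor of its three cells. 0 = shut (against a stop); grows in m as it is pulled out, to 0.118. Starts up to 8 mm open, slides with 1.5 N friction and stays put. At 0.030-0.054 only the rear ball has dropped, at 0.070-0.094 the rear and middle ones, past 0.096 all. A second line scribed across the plate meets the box's front face at 0.082.
- ball_box_grip (a point): Point on the axis of the gate's upright black post (20 mm diameter), 14 mm below its top and 26 mm above the gate plate (top z = 0.072); moves with the gate. Its x axis points to the box: pull along -x, shut along +x. With the gate shut the post is 45 mm before the box (fixed; 124 long, 44 wide, 132 high; trough at +y). A like box with blue filter discs stands beside it.
- ball_middle_center (a point): Centre of the middle one of three bare steel balls, 24 mm, one in each cell (32 x 32 mm, 40 mm apart), lying on the gate: centre at z = 0.084. Once the plate's rear edge has passed it, it drops and rolls within 1 s into the open trough (124 x 48 mm, lip 30 mm high) along the box's left side, its centre then below z = 0.03. The rear ball, farthest from the post, drops before it.
- ball_front_center (a point): Centre of the ball in the cell nearest the post, the same 24 mm steel ball as the others. It must stay in its cell, centre at z = 0.084.

How it is judged:
By the outcome, as a careful person would: the job done as asked, in the order asked, and still so for the second after the job is handed in, with the robot touching nothing.
It also fails if it takes over 32 s, if anything falls off the work surface, if the arm or the gripper's body presses on something with over 40 N, if the wrist force passes 120 N, or if a joint passes its speed limit or range.

ROBOT

A 6-joint arm with a two-finger parallel gripper is mounted at the origin on a cart in front of the work surface, level with it; the furniture and walls round the work are solid. World frame = base frame: x ahead of the robot, y to its left, z up, the work surface at z = 0. Lengths are in m, angles in rad, forces in N, time in s.
With the tool pointing down it reaches from about 0.275 to 0.725 m from the base axis. Payload 15.9 kg.
Tool frame: the origin (TCP) lies midway between the tips of the shut fingers; the grasp point (between the pads) lies 19 mm behind it; z points along the fingers, y is the line along which they close (so a half turn about z gives the same grasp; the last joint's range is limited). The gripper opens to 85 mm and grips with 20 to 120 N. Pads are 22 mm wide; open, the fingers measure 114 mm over their backs; the gripper's body (76 mm by 85 mm) begins 54 mm behind the grasp point. The pads swing forward as they close: fully open they stand 13 mm farther back than shut.
Start: joints at [1.229, 0.213, -0.034, 1.323, 0, 1.571], TCP at [0.168, 0.471, 0.231] pointing down, gripper open.
Joint ranges: [-2.98, 2.98], [-0.74, 1.72], [-1.14, 1.35], [-2.1, 2.04], [-1.57, 1.44], [-3.14, 3.14]. Speed limits (rad/s): [1.89, 1.89, 2.39, 2.57, 3.14, 3.14].

INTERFACE

Orientations are given as a 3x3 rotation matrix whose columns are the frame's x, y, z axes.
In Python, from station import r gives the robot as it stands.
- The arm moves only by the tool apply_moves, never from a script. Its argument "steps" is a list of rows, each an object with "grip": the closure, from -1 (fully open) to 1 (shut); "travel": the shift along the tool's x, y, z in mm, a list of three; "spin": the turn about the tool's z in rad. In form: [{"grip": grip, "travel": [dx, dy, dz], "spin": spin}, ...]. A call has 1 to 5 rows; each row is the pose to reach, as a shift and turn from the pose commanded when the call began, along the tool's axes at that moment; what a row does not reach only later rows make up. A row lasts 1/10 s, in which the tool goes at most 50 mm and 8.59 degrees, less where a joint would pass 70% of its speed; a pose out of reach is approached as far as the arm can. A call with a gripper value outside its range is refused whole. The fingers move at their own pace and stop on an object; the grip force is fixed at half the most. Time passes only in rows, so rows that repeat a pose let the fingers close. It gives the time, the measured TCP pose, the force, the opening and the grip force at its end, in the units of the state.
- r.get_state(): the state, without advancing time (a new reading comes with each control period).
- r.grab_frame(name): name is "side" or "top" or "wrist"; returns a dict with "img" (480x640x3 uint8, red, green, blue), "fovy" (degrees; the focal length in pixels is half the picture's height over the tangent of half this angle, whatever the lens; pixels are square), "cx", "cy" (the principal point, pixels), "R" (3x3) and "t" (3): a world point X has camera coordinates R X + t; the wrist camera has in their place "mount" (4x4, takes a point from camera to tool coordinates, whose origin is the TCP and whose axes are the flange's). Camera axes: x right, y down, z forward; pixel columns grow to the right and rows downward; lengths in m; the calibration is good to about 2 mm. A picture is of the moment at which its call begins: read the wrist's pose just before it. There is no depth.
- r.close_job(): hands the job in; it is judged then, once.
Trained networks look in a picture, given as the dict that the camera call returned (one of the last four; its "shot" number tells which), for a name from the list of things; names that differ only in an ending like _2 or _b are one class to them, and where a whole thing is asked for, a point or a joint stands for the part that bears it (a point fixed in the world has none). Each returns a list of dicts, best first, with "confidence" (0 to 1); they miss things now and then, are a little off and sometimes report something else, mostly with a low value. They report only what shows in the picture. A call takes as long as a camera call.
- r.search_frame(target, picture): "uv" ([column, row] in pixels, amid what is visible of it).
- r.masks_of(target, picture): "region" (480x640 bool, what is visible of it) and "uv" ([column, row] in pixels, amid what is visible of it).
The state is a dict: "t": time; "joint_pos": joint angles; "dq": joint speeds; "joint_torque": joint torques, N m; "position": TCP position; "eef_rot": TCP orientation; "wrist_force": force on the tool from outside, world axes, zero at the start; "ft_torque": the same for the moment, N m; "finger_gap": finger opening in m; "finger_force": force on a finger pad.
Only numpy, scipy, OpenCV 4.12 (cv2) and the standard library are available. Lean on these libraries where they do the work, as an engineer would, in place of code of your own. Each camera call takes 0.05 s, during which the arm holds its last target. There are 200 camera calls.

## Working session

There is one attempt and no reset: what is moved stays moved. The work goes in short steps, Python scripts to look and compute and a tool call to move; the robot and the scene stay as the last step left them, time stands still between calls to the robot, and variables do not carry over. Pictures are saved under pics/ and viewed, at most 10 in all, crops included, and the job is handed in when it is done.

Besides the shell and the picture viewer there is one more tool, called after "Emit:" in YAML: its name, and indented under it one key for each argument. apply_moves: Moves the arm, as the interface text tells. Its arguments: {"type":"object","properties":{"steps":{"type":"array"}},"required":["steps"]}

```bash
mkdir -p pics
cat > h.py <<'E'
import numpy as np, cv2
from station import r
def K(f):
    return 240/np.tan(np.radians(f["fovy"])/2)
def cam(f,s=None):
    if "R" in f: return np.array(f["R"]),np.array(f["t"])
    M=np.array(f["mount"]); T=np.eye(4); T[:3,:3]=s["eef_rot"]; T[:3,3]=s["position"]
    W=np.linalg.inv(T@M); return W[:3,:3],W[:3,3]
def onplane(f,uv,z,s=None):
    R,t=cam(f,s); k=K(f); d=R.T@np.array([(uv[0]-f["cx"])/k,(uv[1]-f["cy"])/k,1]); c=-R.T@t
    return c+d*(z-c[2])/d[2]
def proj(f,X,s=None):
    R,t=cam(f,s); p=R@np.array(X)+t; return np.array([f["cx"],f["cy"]])+K(f)*p[:2]/p[2]
def save(f,n): cv2.imwrite("pics/"+n,f["img"][:,:,::-1])
E
python3 - <<'E'
from h import *
s=r.get_state(); print(s["t"],s["position"],np.round(s["eef_rot"],3),s["finger_gap"])
fs=[]
for n in ["side","top"]:
    f=r.grab_frame(n); fs.append(f["img"]);save(f,n+"0.png")
    print(n,f["fovy"],-cam(f)[0].T@cam(f)[1])
    for nm in ["ball_box_gate","ball_box_grip","ball_middle_center","ball_front_center"]:
        for d in r.search_frame(nm,f)[:3]:
            print(nm,np.round(d["uv"]),round(d["confidence"],2),np.round(onplane(f,d["uv"],.098 if 'grip' in nm else .084),3))
E
```

```text
0.0 [0.16747675 0.47076193 0.23083147] [[-0.942  0.335 -0.   ]
 [ 0.335  0.942 -0.001]
 [-0.    -0.001 -1.   ]] 0.08564938118893552
side 53.59597945262959 [0.48804159 0.37022359 0.76095019]
ball_box_gate [339. 217.] 0.97 [ 0.555 -0.292  0.084]
ball_box_grip [336. 214.] 0.95 [ 0.561 -0.284  0.098]
top 42.990738227753056 [ 0.55462914 -0.20126739  0.98303406]
ball_box_gate [406. 256.] 0.78 [ 0.579 -0.293  0.084]
ball_box_grip [407. 256.] 0.68 [ 0.579 -0.292  0.098]
ball_middle_center [384. 205.] 0.7 [ 0.655 -0.26   0.084]
ball_middle_center [405. 254.] 0.16 [ 0.582 -0.292  0.084]
ball_front_center [394. 230.] 0.56 [ 0.618 -0.276  0.084]
ball_front_center [406. 256.] 0.23 [ 0.579 -0.292  0.084]
```

View pics/top0.png

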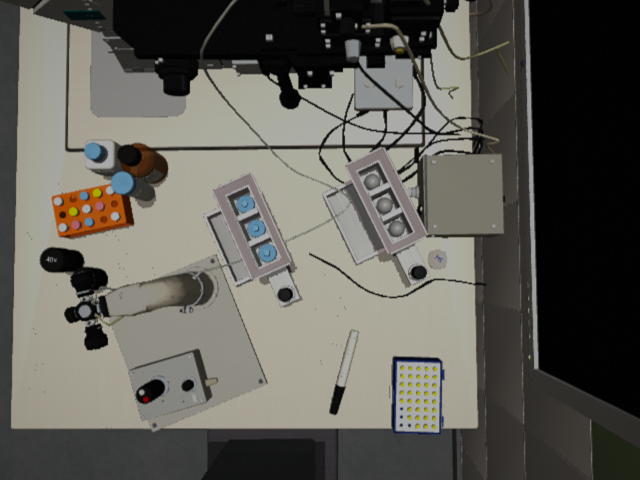

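View pics/side0.png

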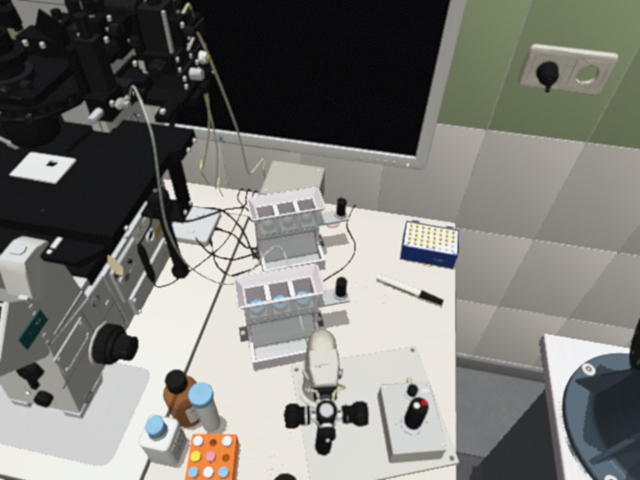

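Run:
```python
from h import *
ft=r.grab_frame("top"); fs=r.grab_frame("side")
def tri(a,b):
    A=[];B=[]
    P=[np.c_[np.array([[K(f),0,f["cx"]],[0,K(f),f["cy"]],[0,0,1]])@np.c_[cam(f)[0],cam(f)[1]]] for f in (ft,fs)]
    X=cv2.triangulatePoints(P[0],P[1],np.array(a,float),np.array(b,float)); return np.round((X[:3]/X[3]).ravel(),3)
print("knob cross",tri((85,310),(325,412)),"rod",tri((160,295),(322,350)),"post",tri((418,272),(341,203)), "joystick",tri((150,390),(418,410)))
print("rod box height", [np.round(onplane(ft,(478,430),0),3),np.round(onplane(ft,(13,430),0),3),np.round(onplane(ft,(500,195),.05),3),np.round(onplane(ft,(535,370),.1),3)])
for uv in [(373,180),(385,205),(397,228)]: print(np.round(onplane(ft,uv,.084),4))
print(np.round(onplane(ft,(418,272),.112),4),np.round(onplane(fs,(341,202),.112),4))
for n,f in (("top",ft),("side",fs)):
    m=r.masks_of("ball_box_gate",f)[0]; ys,xs=np.nonzero(m["region"]); print(n,m["confidence"],xs.min(),xs.max(),ys.min(),ys.max())
def crop(f,x,y,w,h,k,n): cv2.imwrite("pics/"+n,cv2.resize(f["img"][y:y+h,x:x+w,::-1],None,fx=k,fy=k,interpolation=cv2.INTER_CUBIC))
crop(ft,310,140,150,150,4,"c1.png")
```

```text
knob cross [0.509 0.14  0.185] rod [0.528 0.047 0.164] post [ 0.555 -0.307  0.108] joystick [0.387 0.079 0.103]
rod box height [array([ 0.306, -0.41 , -0.   ]), array([0.306, 0.334, 0.   ]), array([ 0.672, -0.441,  0.05 ]), array([ 0.415, -0.471,  0.1  ])]
[ 0.692  -0.2453  0.084 ]
[ 0.6546 -0.2626  0.084 ]
[ 0.6203 -0.2798  0.084 ]
[ 0.5552 -0.3063  0.112 ] [ 0.5556 -0.3051  0.112 ]
top 0.59 361 428 169 283
side 0.75 320 348 198 224
```

View pics/c1.png

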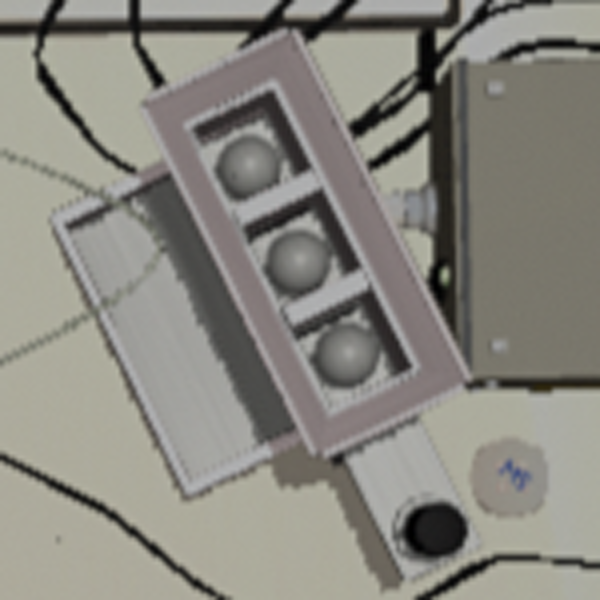

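```bash
cat >> h.py <<'E'
def go(p,yaw):
    "rows for TCP to p with tool x at yaw (deg)"
    s=r.get_state(); R=np.array(s["eef_rot"]); d=R.T@(np.array(p)-s["position"])*1000
    y=np.degrees(np.arctan2(R[1,0],R[0,0])); sp=np.radians((y-yaw+180)%360-180)
    print("t",s["t"],"pos",np.round(s["position"],4),"yaw",round(y,2),"travel",np.round(d,1),"spin",round(sp,3))
E
python3 - <<'E'
from h import *
ft=r.grab_frame("top")
c=[onplane(ft,(310+x/4,140+y/4),.132)[:2] for x,y in [(143,102),(293,30),(470,380),(320,455)]]
for a in c: print(np.round(a,4))
print("len",np.linalg.norm(c[0]-c[3]),np.linalg.norm(c[1]-c[2]),"wid",np.linalg.norm(c[0]-c[1]))
ax=(c[0]+c[1]-c[2]-c[3])/2; print("axis deg",np.degrees(np.arctan2(ax[1],ax[0]))); ax/=np.linalg.norm(ax)
fr=(c[2]+c[3])/2; p=onplane(ft,(419,272.2),.112)[:2]; e=fr-p; print("post",p,"to front",e@ax,"lat",e@[-ax[1],ax[0]])
go((.52,-.28,.29),25)
E
```

```text
[ 0.7057 -0.2049]
[ 0.7306 -0.2579]
[ 0.6066 -0.3179]
[ 0.5809 -0.2654]
len 0.13865263723995105 0.1377231024295012 wid 0.05856041168666943
axis deg 25.845896665470764
post [ 0.55492197 -0.30771276] to front 0.04194299378652459 lat -0.0024697431314280372
t 0.75 pos [0.1676 0.4711 0.2313] yaw 160.42 travel [-583.8 -589.5  -58.7] spin 2.363
```

Emit:
apply_moves:
  steps:
    - {"grip":-1,"travel":[0,0,-40],"spin":0}
    - {"grip":-1,"travel":[-30,-30,-65],"spin":0.15}
    - {"grip":-1,"travel":[-50,-75,-65],"spin":0.3}
    - {"grip":-1,"travel":[-70,-120,-65],"spin":0.45}
    - {"grip":-1,"travel":[-90,-165,-65],"spin":0.6}

```text
t: 1.25
position: [0.1969, 0.2838, 0.2962]
eef_rot: [[-0.584, 0.812, 0.0], [0.812, 0.584, 0.0], [0.0, 0.0, -1.0]]
wrist_force: [1.2, -0.3, 0.1]
finger_gap: 0.0853
finger_force: 0.0
```

```bash
python3 -c "
from h import *
go((.33,.0,.295),80); go((.52,-.30,.29),25.8)"
```

```text
t 1.25 pos [0.1969 0.2838 0.2962] yaw 125.72 travel [-308.1  -57.6    1.2] spin 0.798
t 1.25 pos [0.1969 0.2838 0.2962] yaw 125.72 travel [-662.6  -78.5    6.2] spin 1.744
```

Emit:
apply_moves:
  steps:
    - {"grip":-1,"travel":[-45,-9,0],"spin":0.15}
    - {"grip":-1,"travel":[-90,-18,0],"spin":0.3}
    - {"grip":-1,"travel":[-135,-27,0],"spin":0.45}
    - {"grip":-1,"travel":[-180,-36,0],"spin":0.6}
    - {"grip":-1,"travel":[-225,-45,0],"spin":0.74}

```text
t: 1.75
position: [0.2867, 0.092, 0.2966]
eef_rot: [[0.042, 0.999, 0.001], [0.999, -0.042, 0.0], [0.0, 0.001, -1.0]]
wrist_force: [0.7, 2.1, -0.1]
finger_gap: 0.0854
finger_force: 0.0
```

```bash
python3 -c "
from h import *
go((.52,-.30,.29),25.8)"
```

```text
t 1.75 pos [0.2867 0.092  0.2966] yaw 87.58 travel [-381.8  249.6    6.7] spin 1.078
```

Emit:
apply_moves:
  steps:
    - {"grip":-1,"travel":[-40,27,0],"spin":0.15}
    - {"grip":-1,"travel":[-80,53,0],"spin":0.3}
    - {"grip":-1,"travel":[-120,80,0],"spin":0.45}
    - {"grip":-1,"travel":[-160,106,0],"spin":0.6}
    - {"grip":-1,"travel":[-200,132,0],"spin":0.74}

```text
t: 2.25
position: [0.4114, -0.1135, 0.2964]
eef_rot: [[0.695, 0.719, 0.001], [0.719, -0.695, -0.0], [0.0, 0.001, -1.0]]
wrist_force: [1.7, 2.3, 0.7]
finger_gap: 0.0856
finger_force: 0.0
```

```bash
python3 -c "
from h import *
go((.51,-.32,.26),25.8)"
```

```text
t 2.25 pos [ 0.4114 -0.1135  0.2964] yaw 45.95 travel [-79.9 214.4  36.5] spin 0.352
```

Emit:
apply_moves:
  steps:
    - {"grip":-1,"travel":[-16,44,7],"spin":0.1}
    - {"grip":-1,"travel":[-32,88,14],"spin":0.2}
    - {"grip":-1,"travel":[-48,132,21],"spin":0.3}
    - {"grip":-1,"travel":[-64,175,28],"spin":0.352}
    - {"grip":-1,"travel":[-80,214,36],"spin":0.352}

```text
t: 2.75
position: [0.511, -0.3189, 0.2598]
eef_rot: [[0.899, 0.439, 0.0], [0.439, -0.899, -0.0], [0.0, 0.0, -1.0]]
wrist_force: [-0.1, 0.7, 1.1]
finger_gap: 0.0853
finger_force: 0.0
```

Emit:
apply_moves:
  steps:
    - {"grip":-1,"travel":[0,0,0],"spin":0}
    - {"grip":-1,"travel":[0,0,0],"spin":0}

```text
t: 2.95
position: [0.5103, -0.3172, 0.2594]
eef_rot: [[0.898, 0.44, -0.001], [0.44, -0.898, 0.001], [-0.001, -0.001, -1.0]]
wrist_force: [-0.3, 1.3, 1.0]
finger_gap: 0.0855
finger_force: 0.0
```

Run:
```python
from h import *
s=r.get_state(); f=r.grab_frame("wrist"); save(f,"w1.png"); print(f["fovy"],np.round(f["mount"],3))
print("pred post",proj(f,(.555,-.307,.112),s))
for nm in ["ball_box_grip","ball_middle_center","ball_front_center"]:
    for d in r.search_frame(nm,f)[:3]:
        print(nm,np.round(d["uv"]),round(d["confidence"],2),np.round(onplane(f,d["uv"],.098 if 'grip' in nm else .084,s),4))
go((.555,-.307,.26),25.8)
```

```text
63.46887550067436 [[-0.    -0.947 -0.321  0.083]
 [ 1.    -0.    -0.001 -0.002]
 [ 0.001 -0.321  0.947 -0.142]
 [ 0.     0.     0.     1.   ]]
pred post [333.2567841  162.42945116]
ball_box_grip [333. 124.] 0.85 [ 0.5788 -0.2951  0.098 ]
ball_middle_center [339.   5.] 0.83 [ 0.6533 -0.2628  0.084 ]
ball_front_center [336.  59.] 0.76 [ 0.6214 -0.2772  0.084 ]
t 3.15 pos [ 0.5104 -0.3159  0.2613] yaw 26.23 travel [43.9 11.7  1.3] spin 0.008
```

View pics/w1.png

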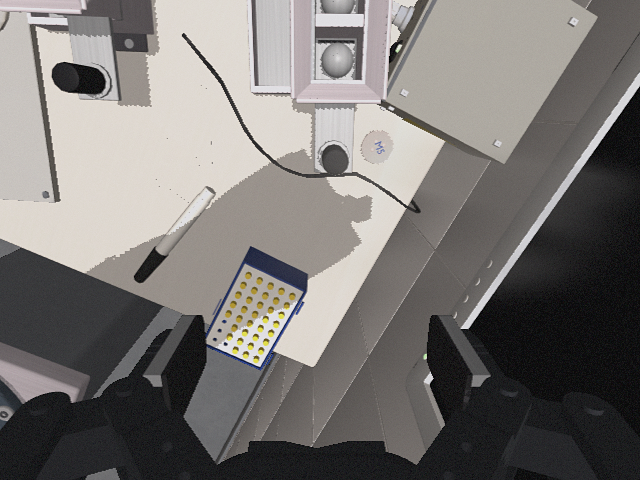

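Run:
```python
from h import *
s=r.get_state(); fw=r.grab_frame("wrist"); ft=r.grab_frame("top")
P=[np.array([[K(f),0,f["cx"]],[0,K(f),f["cy"]],[0,0,1]])@np.c_[cam(f,s)] for f in (ft,fw)]
for a,b in [((503,235),(503,161)),((419,272.2),(334,158))]:
    X=cv2.triangulatePoints(P[0],P[1],np.array(a,float),np.array(b,float)); print(np.round((X[:3]/X[3]).ravel(),3))
print(onplane(fw,(334,158),.112,s))
go((.556,-.3065,.082),25.8)
```

```text
[ 0.611 -0.436  0.078]
[ 0.555 -0.31   0.085]
[ 0.55838497 -0.30501056  0.112     ]
t 3.25 pos [ 0.5105 -0.3161  0.2612] yaw 26.23 travel [ 45.   11.4 179.3] spin 0.007
```

Emit:
apply_moves:
  steps:
    - {"grip":-1,"travel":[30,8,0],"spin":0.007}
    - {"grip":-1,"travel":[46,11,20],"spin":0.007}
    - {"grip":-1,"travel":[46,11,60],"spin":0.007}
    - {"grip":-1,"travel":[46,11,95],"spin":0.007}
    - {"grip":-1,"travel":[46,11,110],"spin":0.007}

```text
t: 3.75
position: [0.5554, -0.305, 0.1473]
eef_rot: [[0.9, 0.436, -0.003], [0.436, -0.9, 0.002], [-0.002, -0.003, -1.0]]
wrist_force: [0.1, 0.6, 0.2]
finger_gap: 0.0856
finger_force: 0.0
```

Emit:
apply_moves:
  steps:
    - {"grip":-1,"travel":[0,0,20],"spin":0}
    - {"grip":-1,"travel":[0,0,40],"spin":0}
    - {"grip":-1,"travel":[0,0,58],"spin":0}
    - {"grip":-1,"travel":[0,0,67],"spin":0}
    - {"grip":-1,"travel":[0,0,67],"spin":0}

```text
t: 4.25
position: [0.556, -0.3058, 0.0827]
eef_rot: [[0.9, 0.435, -0.001], [0.435, -0.9, 0.001], [-0.001, -0.001, -1.0]]
wrist_force: [0.2, -0.2, 0.6]
finger_gap: 0.0853
finger_force: 0.0
```

Run:
```python
from h import *
s=r.get_state(); f=r.grab_frame("wrist"); save(f,"w2.png")
go((.556,-.3065,.082),25.8)
```

```text
t 4.3 pos [ 0.5566 -0.3061  0.0837] yaw 25.79 travel [-0.7  0.1  1.7] spin -0.0
```

View pics/w2.png

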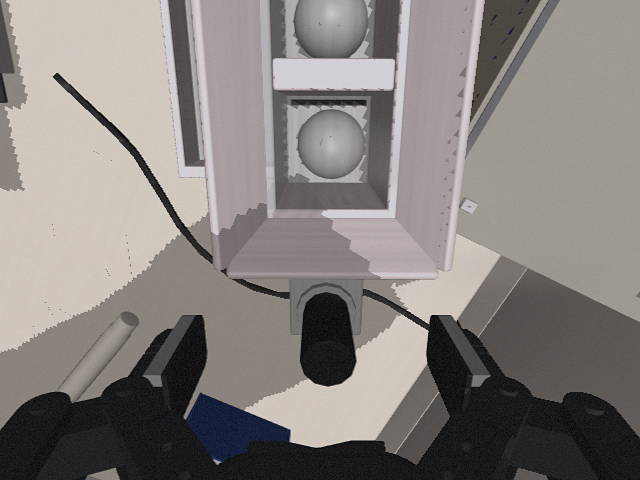

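Emit:
apply_moves:
  steps:
    - {"grip":1,"travel":[0,0,0],"spin":0}
    - {"grip":1,"travel":[0,0,0],"spin":0}
    - {"grip":1,"travel":[0,0,0],"spin":0}
    - {"grip":1,"travel":[0,0,0],"spin":0}
    - {"grip":1,"travel":[0,0,0],"spin":0}

```text
t: 4.8
position: [0.5581, -0.309, 0.0843]
eef_rot: [[0.901, 0.434, 0.003], [0.434, -0.901, -0.005], [0.001, 0.006, -1.0]]
wrist_force: [6.5, -11.9, -6.5]
finger_gap: 0.0182
finger_force: 59.5
```

Emit:
apply_moves:
  steps:
    - {"grip":1,"travel":[0,0,0],"spin":0}
    - {"grip":1,"travel":[0,0,0],"spin":0}
    - {"grip":1,"travel":[0,0,0],"spin":0}

```text
t: 5.1
position: [0.5581, -0.3089, 0.0843]
eef_rot: [[0.901, 0.434, 0.003], [0.434, -0.901, -0.005], [0.001, 0.005, -1.0]]
wrist_force: [8.3, -16.2, -2.0]
finger_gap: 0.0182
finger_force: 60.0
```

Run:
```python
from h import *
s=r.get_state(); f=r.grab_frame("wrist"); print(s["finger_gap"],s["finger_force"],s["wrist_force"])
cv2.imwrite("pics/w3.png",f["img"][180:420,120:520,::-1])
go((.556,-.3065,.082),25.8)
```

```text
0.018249061012861077 59.95639979839325 [  8.25651692 -16.2250889   -1.98316412]
t 5.15 pos [ 0.5581 -0.3089  0.0843] yaw 25.71 travel [-0.8 -3.1  2.3] spin -0.002
```

View pics/w3.png

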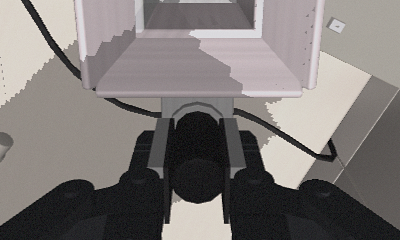

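Emit:
apply_moves:
  steps:
    - {"grip":1,"travel":[0,2,0],"spin":0}
    - {"grip":1,"travel":[-10,2.5,0],"spin":0}
    - {"grip":1,"travel":[-20,2.5,0],"spin":0}
    - {"grip":1,"travel":[-30,2.5,0],"spin":0}
    - {"grip":1,"travel":[-40,2.5,0],"spin":0}

```text
t: 5.65
position: [0.5221, -0.3264, 0.0842]
eef_rot: [[0.9, 0.435, 0.002], [0.435, -0.9, -0.001], [0.001, 0.001, -1.0]]
wrist_force: [1.9, -0.2, 6.6]
finger_gap: 0.0181
finger_force: 60.8
```

Emit:
apply_moves:
  steps:
    - {"grip":1,"travel":[-10,0,0],"spin":0}
    - {"grip":1,"travel":[-20,0,0],"spin":0}
    - {"grip":1,"travel":[-30,0,0],"spin":0}
    - {"grip":1,"travel":[-36,0,0],"spin":0}
    - {"grip":1,"travel":[-36,0,0],"spin":0}

```text
t: 6.15
position: [0.489, -0.3423, 0.0841]
eef_rot: [[0.901, 0.434, 0.001], [0.434, -0.901, -0.001], [0.001, 0.001, -1.0]]
wrist_force: [-1.6, -1.2, 7.4]
finger_gap: 0.018
finger_force: 60.8
```

Run:
```python
from h import *
s=r.get_state(); p=s["position"]-np.array([.5581,-.3089,.0843]); print("pulled",np.linalg.norm(p[:2]),s["finger_gap"],s["wrist_force"])
f=r.grab_frame("wrist"); t=r.grab_frame("top")
c=cv2.resize(t["img"][140:290,310:460],(480,480),interpolation=cv2.INTER_CUBIC)
w=f["img"][:480:1,140:460]
cv2.imwrite("pics/p1.png",np.hstack([c,w])[:,:,::-1])
go((.5581,-.3089,.0843),25.8)
```

```text
pulled 0.07671693341386643 0.018040858406530736 [-1.60090766 -1.17363407  7.37086157]
t 6.25 pos [ 0.4893 -0.3421  0.0841] yaw 25.75 travel [76.4 -0.  -0.2] spin -0.001
```

View pics/p1.png

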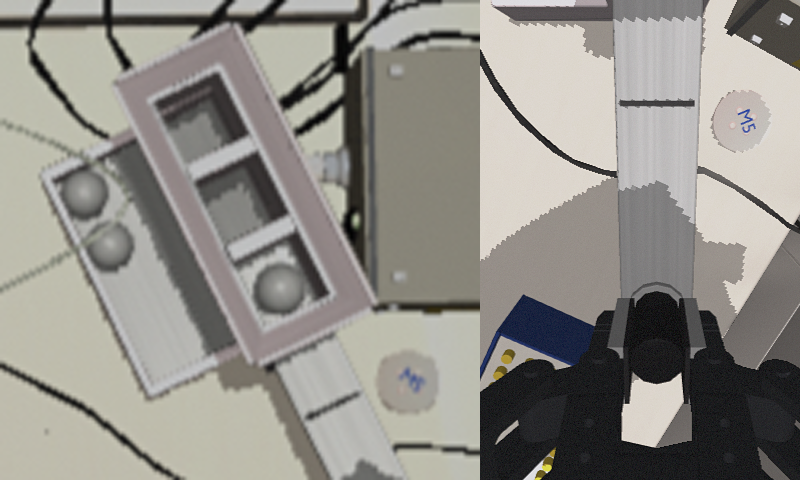

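The top view shows two balls in the trough (at (83,195) and (108,245) in the crop) and the front ball still in its cell at (280,288). Next I push the gate shut.

Emit:
apply_moves:
  steps:
    - {"grip":1,"travel":[0,0,0],"spin":0}
    - {"grip":1,"travel":[0,0,0],"spin":0}
    - {"grip":1,"travel":[0,0,0],"spin":0}
    - {"grip":1,"travel":[0,0,0],"spin":0}
    - {"grip":1,"travel":[10,0,0],"spin":0}

```text
t: 6.75
position: [0.4979, -0.338, 0.0841]
eef_rot: [[0.901, 0.434, 0.0], [0.434, -0.901, -0.001], [0.0, 0.001, -1.0]]
wrist_force: [-1.9, -0.9, 6.5]
finger_gap: 0.0184
finger_force: 61.0
```

Emit:
apply_moves:
  steps:
    - {"grip":1,"travel":[12,0,0],"spin":0}
    - {"grip":1,"travel":[24,0,0],"spin":0}
    - {"grip":1,"travel":[36,0,0],"spin":0}
    - {"grip":1,"travel":[48,0,0],"spin":0}
    - {"grip":1,"travel":[60,0,0],"spin":0}

```text
t: 7.25
position: [0.5531, -0.3116, 0.0841]
eef_rot: [[0.901, 0.435, 0.001], [0.435, -0.901, -0.001], [0.0, 0.002, -1.0]]
wrist_force: [-0.5, -3.3, 7.3]
finger_gap: 0.0184
finger_force: 60.9
```

Emit:
apply_moves:
  steps:
    - {"grip":1,"travel":[4,0,0],"spin":0}
    - {"grip":1,"travel":[6,0,0],"spin":0}
    - {"grip":1,"travel":[8,0,0],"spin":0}
    - {"grip":1,"travel":[9,0,0],"spin":0}
    - {"grip":1,"travel":[9,0,0],"spin":0}

```text
t: 7.75
position: [0.5611, -0.3078, 0.0841]
eef_rot: [[0.901, 0.435, 0.001], [0.435, -0.901, -0.001], [0.001, 0.002, -1.0]]
wrist_force: [0.3, -0.9, 6.1]
finger_gap: 0.0177
finger_force: 60.9
```

No stop yet; I continue gently.

Emit:
apply_moves:
  steps:
    - {"grip":1,"travel":[1,0,0],"spin":0}
    - {"grip":1,"travel":[2,0,0],"spin":0}
    - {"grip":1,"travel":[3,0,0],"spin":0}
    - {"grip":1,"travel":[3,0,0],"spin":0}

```text
t: 8.15
position: [0.5629, -0.3069, 0.0841]
eef_rot: [[0.901, 0.434, -0.0], [0.434, -0.901, -0.002], [-0.001, 0.002, -1.0]]
wrist_force: [-6.0, -4.8, 8.3]
finger_gap: 0.018
finger_force: 61.1
```

Emit:
apply_moves:
  steps:
    - {"grip":1,"travel":[1,0,0],"spin":0}
    - {"grip":1,"travel":[2,0,0],"spin":0}
    - {"grip":1,"travel":[2,0,0],"spin":0}
    - {"grip":1,"travel":[2,0,0],"spin":0}

```text
t: 8.55
position: [0.5629, -0.3069, 0.0841]
eef_rot: [[0.901, 0.433, -0.003], [0.433, -0.901, -0.003], [-0.004, 0.002, -1.0]]
wrist_force: [-17.4, -10.2, 14.9]
finger_gap: 0.0181
finger_force: 61.8
```

Emit:
apply_moves:
  steps:
    - {"grip":1,"travel":[-2,0,0],"spin":0}
    - {"grip":0.3,"travel":[-2,0,0],"spin":0}
    - {"grip":-1,"travel":[-2,0,0],"spin":0}
    - {"grip":-1,"travel":[-2,0,0],"spin":0}
    - {"grip":-1,"travel":[-2,0,0],"spin":0}

```text
t: 9.05
position: [0.5631, -0.3058, 0.0831]
eef_rot: [[0.9, 0.435, -0.0], [0.435, -0.9, 0.0], [-0.0, -0.0, -1.0]]
wrist_force: [-0.3, -0.6, -0.4]
finger_gap: 0.0723
finger_force: 0.0
```

Emit:
apply_moves:
  steps:
    - {"grip":-1,"travel":[-2,0,0],"spin":0}
    - {"grip":-1,"travel":[-2,0,-15],"spin":0}
    - {"grip":-1,"travel":[-2,0,-40],"spin":0}
    - {"grip":-1,"travel":[-2,0,-80],"spin":0}
    - {"grip":-1,"travel":[-2,0,-120],"spin":0}

```text
t: 9.55
position: [0.5607, -0.3066, 0.2044]
eef_rot: [[0.901, 0.435, -0.001], [0.435, -0.901, 0.0], [-0.001, -0.001, -1.0]]
wrist_force: [1.4, -0.2, 0.3]
finger_gap: 0.0855
finger_force: 0.0
```

Emit:
apply_moves:
  steps:
    - {"grip":-1,"travel":[-20,0,-20],"spin":0}
    - {"grip":-1,"travel":[-50,0,-40],"spin":0}
    - {"grip":-1,"travel":[-60,0,-50],"spin":0}
    - {"grip":-1,"travel":[-60,0,-50],"spin":0}
    - {"grip":-1,"travel":[-60,0,-50],"spin":0}

```text
t: 10.05
position: [0.5075, -0.3328, 0.2526]
eef_rot: [[0.901, 0.435, -0.0], [0.435, -0.901, 0.0], [-0.0, -0.001, -1.0]]
wrist_force: [-0.6, 0.2, -0.7]
finger_gap: 0.0857
finger_force: 0.0
```

Run:
```python
from h import *
s=r.get_state(); print(s["t"],s["wrist_force"],s["finger_gap"])
f=r.grab_frame("wrist"); t=r.grab_frame("top")
c=cv2.resize(t["img"][140:290,310:460],(480,480),interpolation=cv2.INTER_CUBIC)
cv2.imwrite("pics/e1.png",np.hstack([c,f["img"][:,170:490]])[:,:,::-1])
```

```text
10.05 [-0.64190976  0.1972729  -0.65073024] 0.08567309626626156
```

View pics/e1.png

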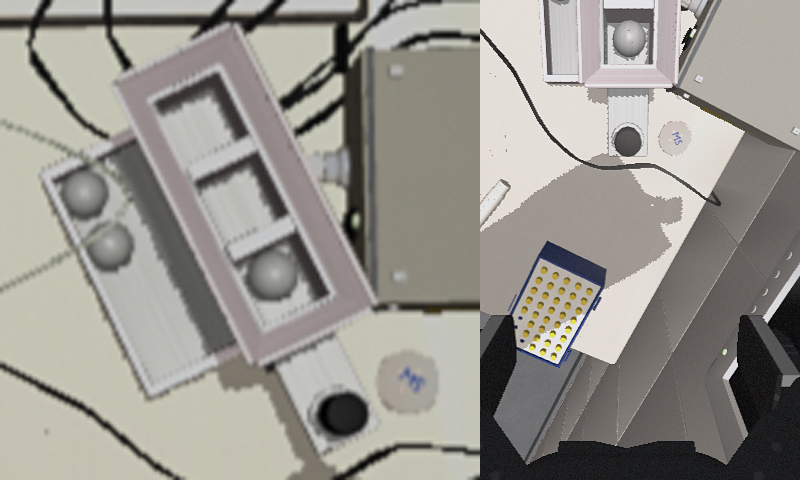

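The gate is shut, two balls lie in the trough at (85,193) and (110,245), the front ball is in its cell at (272,273), and the gripper is clear.

```bash
python3 -c "
from station import r
print(r.close_job())"
```

```text
the job is handed in; nothing more can be done
None
```

The job is handed in at about 10 s of the 32 s allowed: two balls are in the side trough, the front ball is still in its cell, and the gate is pushed shut against its stop with the gripper released and clear.

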